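# Thread the inlet spacer and heat shield over the flange studs

### The arm

A 6-joint arm with a two-finger parallel gripper is mounted at the origin on a cart in front of the work surface, level with it; the furniture and walls round the work are solid. World frame = base frame: x ahead of the robot, y to its left, z up, the work surface at z = 0. Lengths are in m, angles in rad, forces in N, time in s.
With the tool pointing down it reaches from about 0.25 to 0.775 m from the base axis. Payload 4 kg.
Tool frame: the origin (TCP) lies between the finger pads; the fingertips stand 25 mm ahead of it and the grasp point (between the pads) lies 6 mm ahead of it (robot.tip_reach is the z of the fingertips in the tool frame, in m); z points along the fingers, y is the line along which they close (so a half turn about z gives the same grasp; the last joint's range is limited). The gripper opens to 94 mm and grips with 3 to 60 N. Pads are 16 mm wide; open, the fingers measure 119 mm over their backs; the gripper's body (75 mm by 177 mm) begins 78 mm behind the grasp point.
Start: joints at [1.206, 0.087, 1.371, -0, 1.684, -0.103], TCP at [0.142, 0.531, 0.208] pointing down, gripper open.
Joint ranges: [-3.1, 3.1], [-0.76, 2.03], [0.27, 2.55], [-1.08, 4.22], [0.17, 2.65], [-2.57, 2.57]. Speed limits (rad/s): [2.79, 2.79, 3.14, 3.14, 3.14, 3.14].

### API

Orientations are given as [roll, pitch, yaw] about the fixed x, y, z axes, in that order (R = Rz(yaw) Ry(pitch) Rx(roll)).
In Python, from bench import robot gives the robot as it stands. The module is installed in compiled form; this text tells all that it offers.
- The arm moves only by the shell command python3 -m handwheel 'ROWS'. ROWS is JSON, a list of rows, each a list of 3 entries, a list of its own where there are three numbers: the turn, a rotation vector about the world's x, y, z in units of 90 degrees (1.0 is 90 degrees), then the shift along the world's x, y, z in units of 0.05 m (1.0 is 0.05 m), then the closure, from 0 (fully open) to 1 (shut). A call has 1 to 5 rows; each row shifts and turns the commanded pose from where the row before left it; what a row does not reach is not made up. A row lasts 1/10 s, in which the tool goes at most 50 mm and 8.59 degrees, less where a joint would pass 70% of its speed; a pose out of reach is approached as far as the arm can. A call with a number of a shift or a turn outside -1 to 1 is refused whole. A call with a gripper value outside its range is refused whole. The fingers move at their own pace and stop on an object; the grip force is fixed at half the most. Time passes only in rows, so rows that do not move let the fingers close. It gives the time, the measured TCP pose, the force, the opening and the grip force at its end, in the units of the state.
- robot.get_obs(): the state, without advancing time (a new reading comes with each control period).
- robot.snapshot(name): name is "scene" or "top" or "wrist"; returns (picture, depth): 420x560x3 uint8, red, green, blue; 420x560 float32, m along the optical axis (not along the pixel's ray), 0 where there is no reading.
- robot.calibration(name): a dict with "mtx" (3x3 intrinsics, pixels), "extrinsics" (4x4, takes a point from camera to world coordinates); the wrist camera has in their place "hand_eye" (4x4, takes a point from camera to tool coordinates, whose origin is the TCP and whose axes are the flange's). Camera axes: x right, y down, z forward; pixel columns grow to the right and rows downward; lengths in m; the calibration is good to about 2 mm. A picture is of the moment at which its call begins: read the wrist's pose just before it. calibration takes no time and is no camera call.
- robot.close_job(): hands the job in; it is judged then, once.
Trained networks look in the newest picture that a camera, given by its name, has taken for a name from the list of things; names that differ only in an ending like _2 or _b are one class to them, and where a whole thing is asked for, a point or a joint stands for the part that bears it (a point fixed in the world has none). Each returns a list of dicts, best first, with "p" (0 to 1); they miss things now and then, are a little off and sometimes report something else, mostly with a low value. They report only what shows in the picture. A call takes as long as a camera call.
- robot.boxes_of(query, camera): "bbox" ([left, top, right, bottom] in pixels, round what is visible of it).
The state is a dict: "time": time; "joint_positions": joint angles; "qvel": joint speeds; "joint_torque": joint torques, N m; "tool_pos": TCP position; "ee_rot": TCP orientation; "wrist_force": force on the tool from outside, world axes, zero at the start; "wrist_torque": the same for the moment, N m; "width": finger opening in m; "finger_force": force on a finger pad.
Only numpy, scipy, OpenCV 4.12 (cv2) and the standard library are available. Lean on these libraries where they do the work, as an engineer would, in place of code of your own. Each camera call takes 0.05 s, during which the arm holds its last target. There are 200 camera calls.

### The job

Build up the engine's inlet joint: put the long black spacer over the two studs, the right way round for its holes, until it lies flat on the flange, and then the thin aluminium heat shield plate over the same studs until it lies flat on the spacer. Leave the too-short spacer and everything else on the bench where it is.

Things in the scene. Friction and masses are not known exactly. Their poses are not given: they have to be found in the camera images.
- flange_top (a point): Engine inlet flange, cast aluminium on a grey 126 x 66 x 12 mm foot bolted to the bench (cannot move; place and yaw vary). Point: centre of its level top face, 45 mm above the bench, midway between two upright studs; z up, x towards the thin stud. The flange is at most 34 mm wide (y), 12 mm thick; fingers holding a part by its 40 mm wide flanks pass down beside it to the foot, 33 mm below the face.
- thick_stud (a point): Top of the thick steel stud, 36 mm above the flange's face, at x = -32 mm from flange_top: 12 mm in diameter, the last 7 mm tapered to 5 mm. Fixed to the flange.
- thin_stud (a point): Top of the thin steel stud, 36 mm above the flange's face, at x = +32 mm from flange_top: 7 mm in diameter, the last 7 mm tapered to 2 mm. Fixed to the flange.
- spacer_mid (a point): Long spacer: loose black flat part, 12 mm thick, 93 mm long, flat on the bench, about 70 g. 40 mm wide with parallel sides from x = -48 to +18 mm (grasp across these at x = 0), then a 26 mm tongue to x = +45. Through holes: 15 mm at x = -32 mm, 20 mm port at x = 0, 10 mm at x = +32 mm. Point: midway between the stud holes, half-way up; x runs from large to small stud hole, z up.
- shield_mid (a point): Heat shield plate: loose pale bare aluminium flat part, outline and holes as the long spacer (93 mm long, 40 mm wide, 26 mm tongue; holes 15 mm at x = -32 mm, 10 mm at x = +32 mm), but 6 mm thick, about 70 g, flat on the bench. Point: midway between the stud holes, half-way up; x runs from large to small stud hole, z up.
- short_spacer_mid (a point): Wrong spacer, a bystander: black plastic and 12 mm thick like the spacer, but shorter (79 mm), its two stud holes only 50 mm apart, so it does not fit. This point is midway between these holes, half-way up.
- hex_bolt: Bystander: steel bolt standing on its head, 58 mm tall, head 22 mm across; origin under it.
- glue_bottle: Bystander: white glue bottle with an orange cap, upright, 36 x 48 x 129 mm; origin under it.
- driver_flat: Bystander: screwdriver with a yellow and black handle, lying, 210 x 30 x 33 mm (x along it); origin under its centre.
- sanding_block: Bystander: brown cork sanding block, 103 x 70 x 26 mm; origin under it.
- tape_measure: Bystander: tape measure, 72 x 88 x 36 mm; origin under it.

How it is judged:
On the way, in this order (a step that is already met when the one before it is completed fails the run):
1. the spacer is threaded on both studs and lies flat on the flange (z of spacer_mid in the frame of flange_top between 0.003 and 0.0085 m and horizontal distance between spacer_mid and flange_top below 0.004 m and angle between the x axis of spacer_mid and the x axis of flange_top, either way round below 0.12 rad and angle between spacer_mid's own z axis and vertical below 0.06 rad), for 0.2 s.
2. the heat shield is threaded on both studs and lies flat on the spacer (all of step 1 and z of shield_mid in the frame of flange_top between 0.012 and 0.0175 m and horizontal distance between shield_mid and flange_top below 0.004 m and angle between the x axis of shield_mid and the x axis of flange_top, either way round below 0.12 rad and angle between shield_mid's own z axis and vertical below 0.06 rad), for 0.2 s.
At the end, for the whole second after the job is handed in: The spacer lies flat on the flange and the shield flat on the spacer, both on the two studs: each part's middle within 4 mm of the flange's centre line and within about 3 mm of its seated height, turned less than 0.12 rad and tilted less than 0.06 rad from the flange; both at rest (all of step 2 and linear speed of each of spacer, shield below 0.02 m/s); the robot touches nothing.
It fails at once if the short spacer or another bystander is shifted by more than 30 mm (distance of any of short_spacer_mid, hex_bolt, glue_bottle, driver_flat, sanding_block, tape_measure from where it was at the start of the episode above 0.03 m).
It fails at once if the bolt or the glue bottle is knocked over (angle between any of hex_bolt, glue_bottle's own z axis and vertical above 0.5 rad).
It also fails if it takes over 61 s, if anything falls off the work surface, if the arm or the gripper's body presses on something with over 40 N, if the wrist force passes 120 N, or if a joint passes its speed limit or range.

## Working session

There is one attempt and no reset: what is moved stays moved. The work goes in short steps, Python scripts to look and compute and a shell command to move; the robot and the scene stay as the last step left them, time stands still between calls to the robot, and variables do not carry over. Pictures are saved under pics/ and viewed, at most 10 in all, crops included, and the job is handed in when it is done.

```bash
mkdir -p pics; python3 - <<'E'
from bench import robot
import cv2,numpy as np
for n in("scene","top"):
    im,d=robot.snapshot(n); cv2.imwrite(f"pics/{n}0.png",im[:,:,::-1]); np.savez(f"{n}0.npz",im=im,d=d)
    for q in("spacer_mid","shield_mid","short_spacer_mid","flange_top","hex_bolt","glue_bottle","thick_stud","thin_stud"):
        print(n,q,[(np.round(b["bbox"]).tolist(),round(b["p"],2)) for b in robot.boxes_of(q,n)[:3]])
    c=robot.calibration(n);print(c["mtx"].round(1).tolist(),c["extrinsics"].round(3).tolist())
print(robot.calibration("wrist")); o=robot.get_obs(); print(o["time"],o["tool_pos"],o["ee_rot"],o["width"])
E
```

```text
scene spacer_mid [([307.0, 237.0, 333.0, 251.0], 0.64)]
scene shield_mid [([325.0, 268.0, 352.0, 285.0], 0.64)]
scene short_spacer_mid [([260.0, 248.0, 280.0, 262.0], 0.62)]
scene flange_top [([208.0, 221.0, 251.0, 248.0], 0.88), ([259.0, 248.0, 281.0, 265.0], 0.73)]
scene hex_bolt [([314.0, 245.0, 313.0, 264.0], 0.54)]
scene glue_bottle [([281.0, 201.0, 294.0, 240.0], 0.86)]
scene thick_stud [([208.0, 221.0, 248.0, 244.0], 0.61)]
scene thin_stud [([209.0, 221.0, 247.0, 250.0], 0.77)]
[[539.3, 0.0, 275.7], [0.0, 539.3, 216.4], [0.0, 0.0, 1.0]] [[0.505, -0.335, 0.796, -0.841], [-0.863, -0.192, 0.467, -0.894], [-0.003, -0.922, -0.386, 0.778], [0.0, 0.0, 0.0, 1.0]]
top spacer_mid [([309.0, 192.0, 342.0, 210.0], 0.91)]
top shield_mid [([358.0, 239.0, 392.0, 268.0], 0.86)]
top short_spacer_mid [([281.0, 239.0, 295.0, 268.0], 0.74)]
top flange_top [([200.0, 214.0, 239.0, 261.0], 0.62)]
top hex_bolt [([327.0, 237.0, 335.0, 241.0], 0.51)]
top glue_bottle []
top thick_stud [([198.0, 216.0, 240.0, 264.0], 0.66)]
top thin_stud [([202.0, 214.0, 238.0, 264.0], 0.97)]
[[471.0, 0.0, 268.2], [0.0, 471.0, 206.0], [0.0, 0.0, 1.0]] [[0.018, -0.987, 0.161, 0.379], [-1.0, -0.018, 0.001, -0.058], [0.002, -0.161, -0.987, 1.339], [0.0, 0.0, 0.0, 1.0]]
{'mtx': array([[343.69587036,   0.        , 275.05625051],
       [  0.        , 343.69587036, 217.46162423],
       [  0.        ,   0.        ,   1.        ]]), 'hand_eye': array([[-1.23065164e-03, -9.68587722e-01, -2.48669079e-01,
         7.20247514e-02],
       [ 9.99999236e-01, -1.22025824e-03, -1.95937294e-04,
        -2.92455323e-04],
       [-1.13658036e-04, -2.48669130e-01,  9.68588484e-01,
        -1.76211015e-01],
       [ 0.00000000e+00,  0.00000000e+00,  0.00000000e+00,
         1.00000000e+00]])}
0.9 [0.14234789 0.53128574 0.20800735] [ 3.14148103e+00 -1.51556222e-05  2.87982217e+00] 0.09384228763069433
```

```bash
cat > h.py <<'E'
import numpy as np,cv2
from bench import robot
from scipy.spatial.transform import Rotation as R
def cam(n):
    c=robot.calibration(n); 
    if n!="wrist": return c["mtx"],np.array(c["extrinsics"])
    o=robot.get_obs(); T=np.eye(4); T[:3,:3]=R.from_euler("xyz",o["ee_rot"]).as_matrix(); T[:3,3]=o["tool_pos"]
    return c["mtx"],T@c["hand_eye"]
def onplane(K,T,uv,z):
    uv=np.atleast_2d(np.array(uv,float)); d=np.c_[uv,np.ones(len(uv))]@np.linalg.inv(K).T@T[:3,:3].T
    return T[:3,3]+d*((z-T[2,3])/d[:,2])[:,None]
def rectify(im,K,T,z,x0,x1,y0,y1,ppm):
    # picture with world x up, y left, on plane z ; pixel (u,v): y=y1-u/ppm, x=x1-v/ppm
    w,h=int((y1-y0)*ppm),int((x1-x0)*ppm)
    v,u=np.mgrid[0:h,0:w]; P=np.stack([x1-v/ppm,y1-u/ppm,np.full(u.shape,z)],-1)
    C=(P-T[:3,3])@T[:3,:3]; p=C@K.T; m=(p[...,:2]/p[...,2:]).astype(np.float32)
    return cv2.remap(im,m[...,0],m[...,1],cv2.INTER_LINEAR)
E
python3 - <<'E'
from h import *
f=np.load("top0.npz"); K,T=cam("top")
r=rectify(f["im"],K,T,0.01,0.22,0.62,-0.36,0.18,1450); cv2.imwrite("pics/top_r.png",r[:,:,::-1]); print(r.shape)
for n,b,z in(("spacer",[309,192,342,210],.012),("shield",[358,239,392,268],.006),("short",[281,239,295,268],.012),("flange",[200,214,239,261],.03),("bolt",[327,237,335,241],.05)):
    print(n,onplane(K,T,[[(b[0]+b[2])/2,(b[1]+b[3])/2]],z).round(3))
E
```

```text
(580, 783, 3)
spacer [[ 0.614 -0.22   0.012]]
shield [[ 0.467 -0.36   0.006]]
short [[ 0.462 -0.115  0.012]]
flange [[0.502 0.078 0.03 ]]
bolt [[ 0.501 -0.23   0.05 ]]
```

View pics/top_r.png

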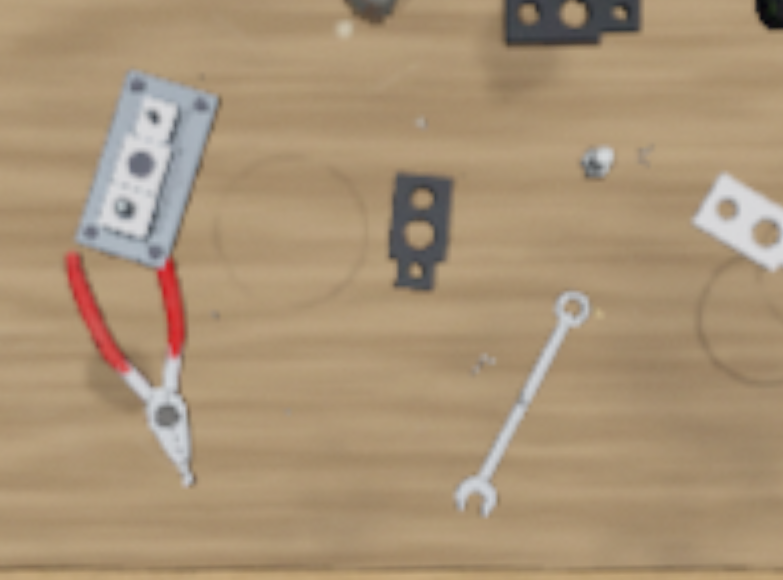

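View pics/top0.png

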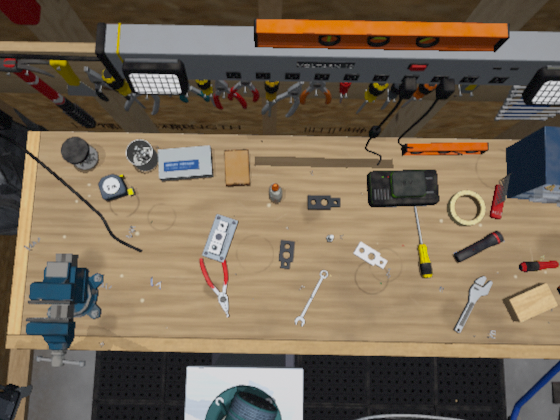

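The rectified view shows the flange with its studs at about (152,118) and (124,208), and the shield at about (745,222). In the top picture the spacer is at (323,202) with its tongue to the right, the short spacer at (287,254), the bolt at (331,238) and the bottle at (276,194). I'll move above the flange first, since it's on the way.

```bash
python3 -m handwheel '[[[0,0,0],[0.15,-0.95,0.1],0],[[0,0,0],[0.15,-0.95,0.1],0],[[0,0,0],[0.15,-0.95,0.1],0],[[0,0,0],[0.15,-0.95,0.1],0],[[0,0,0],[0.15,-0.95,0.1],0]]'
python3 -m handwheel '[[[0,0,0],[0.8,-0.55,0],0],[[0,0,0],[0.8,-0.55,0],0],[[0,0,0],[0.8,-0.55,0],0],[[0,0,0],[0.8,-0.55,0],0],[[0,0,0],[0.8,-0.55,0],0]]'
python3 -m handwheel '[[[0,0,0],[0.8,-0.5,0],0],[[0,0,0],[0.8,-0.5,0],0],[[0,0,0],[0.8,-0.5,0],0],[[0,0,0],[0,0,0],0],[[0,0,0],[0,0,0],0]]'
cat > look.py <<'E'
import sys
from h import *
def look(name,z,c,s=0.14):
    K,T=cam("wrist"); im,d=robot.snapshot("wrist"); np.savez(f"{name}.npz",im=im,d=d,K=K,T=T)
    r=rectify(im,K,T,z,c[0]-s/2,c[0]+s/2,c[1]-s/2,c[1]+s/2,580/s)
    cv2.imwrite(f"pics/{name}.png",r[:,:,::-1]); return im,d,K,T,r
E
python3 - <<'E'
from look import *
o=robot.get_obs();print(o["time"],o["tool_pos"],o["ee_rot"])
im,d,K,T,r=look("fl1",0.081,(.50,.078))
E
```

```text
time: 1.4
tool_pos: [0.1797, 0.292, 0.2332]
ee_rot: [3.141, 0.001, 2.881]
wrist_force: [0.6, -0.0, -0.2]
width: 0.0939
finger_force: 0.0
time: 1.9
tool_pos: [0.3813, 0.1547, 0.2335]
ee_rot: [3.14, 0.001, 2.879]
wrist_force: [0.2, 0.4, -0.3]
width: 0.0938
finger_force: 0.0
time: 2.4
tool_pos: [0.5, 0.0808, 0.2322]
ee_rot: [-3.141, -0.002, 2.878]
wrist_force: [0.5, 0.0, -0.0]
width: 0.094
finger_force: 0.0
2.4 [0.49995014 0.08079414 0.23224518] [-3.14143466e+00 -2.21458205e-03  2.87813911e+00]
```

View pics/fl1.png

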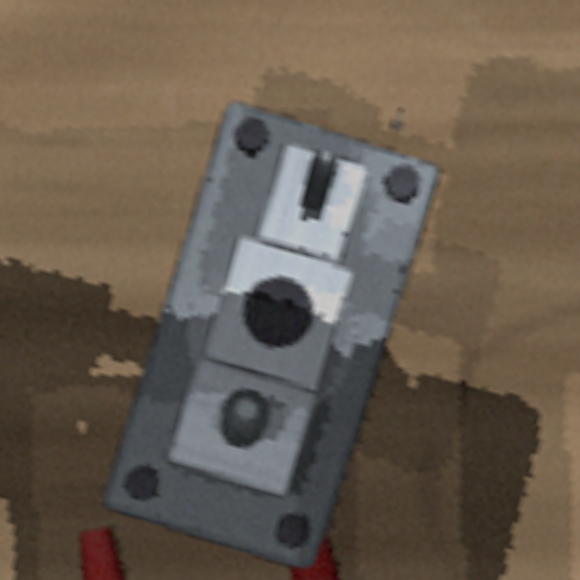

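The view shows the thin stud at the top (315,200), the thick stud at the bottom (245,415) and the port between them. So flange x points up and slightly right. I'll fit this from depth.

```bash
cat >> look.py <<'E'
def cloud(d,K,T):
    v,u=np.mgrid[0:d.shape[0],0:d.shape[1]]; p=np.stack([u,v,np.ones_like(u)],-1)@np.linalg.inv(K).T*d[...,None]
    w=p@T[:3,:3].T+T[:3,3]; w[d<=0]=np.nan; return w
def rect(P):
    (c,s,a)=cv2.minAreaRect((P*1000).astype(np.float32)); b=cv2.boxPoints((c,s,a)); e=[b[1]-b[0],b[2]-b[1]]; l=e[0] if np.linalg.norm(e[0])>np.linalg.norm(e[1]) else e[1]
    return np.round(c,1),np.round(s,1),round(float(np.degrees(np.arctan2(l[1],l[0]))),1)
E
python3 - <<'E'
from look import *
f=np.load("fl1.npz"); w=cloud(f["d"],f["K"],f["T"]); x,y,z=w[...,0],w[...,1],w[...,2]
near=(abs(x-.5)<.09)&(abs(y-.078)<.08)
print("bench",np.nanmedian(z[near&(abs(z)<.006)]))
for a,b in((.008,.016),(.041,.049),(.060,.07),(.07,.085)):
    m=near&(z>a)&(z<b); n,l,s,c=cv2.connectedComponentsWithStats(m.astype(np.uint8))
    for i in range(1,n):
        if s[i,4]>8:
            P=w[l==i]; print(a,s[i,4],rect(P[:,:2]),np.median(P,0).round(4))
m=near&(z>.008)&(z<.06); print("all<60",rect(w[m][:,:2]))
E
```

```text
bench -0.0005404777180821885
0.008 296 (array([426.4, 127.4]), array([37.6, 11.9]), 19.9) [0.4245 0.1273 0.0096]
0.008 3559 (array([491.3,  81.2]), array([ 78. , 153.2]), -10.8) [0.4882 0.0796 0.0113]
0.041 2120 (array([501. ,  79.6]), array([34., 92.]), -17.5) [0.4959 0.0799 0.0444]
0.06 12 (array([467.2,  90.4]), array([10.1,  2.8]), 71.8) [0.4666 0.0911 0.0648]
0.06 18 (array([530.1,  69.5]), array([2.9, 6.8]), -85.8) [0.5297 0.0707 0.0656]
0.07 118 (array([471.2,  88.7]), array([10.7, 11.5]), -14.8) [0.4706 0.089  0.0768]
0.07 40 (array([531.9,  69.6]), array([6.2, 6. ]), 74.8) [0.5312 0.07   0.076 ]
all<60 (array([486.1,  84.4]), array([ 82.3, 164.8]), -10.8)
```

```bash
python3 -m handwheel '[[[0,0,-0.083],[0.22,-0.6,0],0],[[0,0,-0.083],[0.22,-0.6,0],0],[[0,0,-0.083],[0.22,-0.6,0],0],[[0,0,-0.083],[0.22,-0.6,0],0],[[0,0,-0.083],[0.22,-0.6,0],0]]' >/dev/null
python3 -m handwheel '[[[0,0,-0.083],[0.22,-0.6,0],0],[[0,0,-0.083],[0.22,-0.6,0],0],[[0,0,-0.083],[0.22,-0.6,0],0],[[0,0,-0.083],[0.22,-0.6,0],0],[[0,0,-0.083],[0.22,-0.6,0],0]]' >/dev/null
python3 -m handwheel '[[[0,0,0],[0,0,0],0],[[0,0,0],[0,0,0],0]]'
python3 - <<'E'
from look import *
o=robot.get_obs();print(o["time"],o["tool_pos"],o["ee_rot"])
im,d,K,T,r=look("sp1",0.012,(.612,-.22),0.16)
w=cloud(d,K,T); x,y,z=w[...,0],w[...,1],w[...,2]
near=(abs(x-.612)<.08)&(abs(y+.22)<.08)
b=np.nanmedian(z[near&(abs(z)<.006)]); print("bench",b)
m=near&(z>b+.006)&(z<b+.018)
n,l,s,c=cv2.connectedComponentsWithStats(m.astype(np.uint8))
for i in range(1,n):
    if s[i,4]>100: P=w[l==i]; print(s[i,4],rect(P[:,:2]),np.median(P,0).round(4))
g=cv2.cvtColor(r,cv2.COLOR_RGB2HSV); cv2.imwrite("pics/sp1v.png",g[...,2])
E
```

```text
time: 3.65
tool_pos: [0.6096, -0.2174, 0.2335]
ee_rot: [3.141, -0.001, 1.578]
wrist_force: [0.4, 1.8, -0.6]
width: 0.094
finger_force: 0.0
3.65 [ 0.60955511 -0.21735544  0.23354608] [ 3.14126547e+00 -6.48795351e-04  1.57820462e+00]
bench -0.0005252596971157264
2051 (array([ 610.5, -214.7]), array([40.1, 92.7]), -89.6) [ 0.6106 -0.2054  0.0114]
```

View pics/sp1.png

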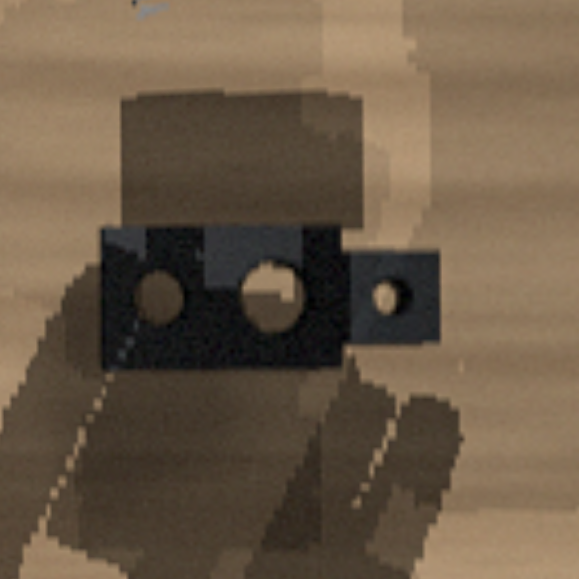

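The spacer lies with its large hole on the left (158,298), its port at (272,297) and its small hole on the right (388,297). The measured size of 92.7 x 40.1 mm matches. Now I'll descend.

```bash
python3 -m handwheel '[[[0,0,0],[0.02,0.02,-0.9],0],[[0,0,0],[0,0,-0.9],0],[[0,0,0],[0,0,-0.9],0],[[0,0,0],[0,0,-0.9],0],[[0,0,0],[0,0,-0.3],0]]'>/dev/null
python3 -m handwheel '[[[0,0,0],[0,0,-0.16],0],[[0,0,0],[0,0,0],0]]'
```

```text
time: 4.4
tool_pos: [0.6114, -0.2171, 0.0311]
ee_rot: [3.14, 0.0, 1.577]
wrist_force: [0.6, 0.6, 1.1]
width: 0.0943
finger_force: 0.0
```

```bash
python3 -m handwheel '[[[0,0,0],[-0.01,0.01,-0.06],0.5],[[0,0,0],[0,0,0],1],[[0,0,0],[0,0,0],1],[[0,0,0],[0,0,0],1],[[0,0,0],[0,0,0],1]]'
python3 -m handwheel '[[[0,0,0],[0,0,0],1],[[0,0,0],[0,0,0],1],[[0,0,0],[0,0,0],1],[[0,0,0],[0,0,0],1]]'
```

```text
time: 4.9
tool_pos: [0.6106, -0.2175, 0.0276]
ee_rot: [3.141, 0.0, 1.576]
wrist_force: [-0.2, 0.4, -0.4]
width: 0.0579
finger_force: 0.0
time: 5.3
tool_pos: [0.6103, -0.2172, 0.0269]
ee_rot: [-3.142, -0.0, 1.576]
wrist_force: [-0.5, -0.5, 0.2]
width: 0.0253
finger_force: 0.0
```

```bash
python3 - <<'E'
from look import *
im,d=robot.snapshot("wrist"); cv2.imwrite("pics/g1.png",im[:,:,::-1]); o=robot.get_obs(); print(o["width"],o["finger_force"],o["tool_pos"])
E
```

```text
0.021624086894729423 0.0 [ 0.61033099 -0.21722168  0.0269482 ]
```

View pics/g1.png

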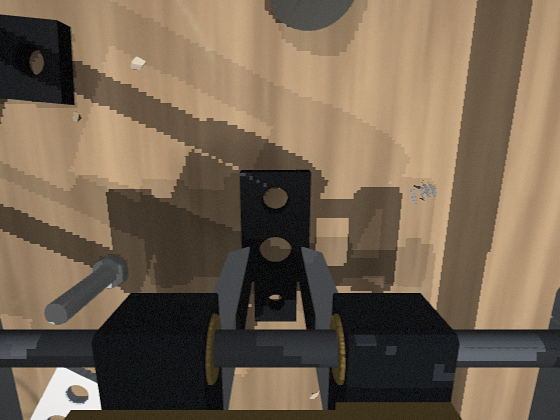

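```bash
python3 - <<'E'
from look import *
print(robot.tip_reach)
K,T=cam("wrist"); im,d=robot.snapshot("wrist"); w=cloud(d,K,T)
o=robot.get_obs(); print(o["time"],o["width"],o["finger_force"],o["joint_positions"].round(3),o["wrist_force"])
for v in(200,245,252,260,275,290): print(v,[(u,*(w[v,u]*1000).round(0)) for u in(215,228,236,244,250,256,262,275,290,300,306,312,320)])
E
python3 -m handwheel '[[[0,0,0],[0,0,0],1],[[0,0,0],[0,0,0],1]]'
```

```text
0.025
5.4 0.017291478892267474 0.0 [-0.429  0.396  1.362  0.     1.384 -0.435] [-0.0873525   0.75121075 -0.20005328]
200 [(215, np.float64(574.0), np.float64(-187.0), np.float64(-1.0)), (228, np.float64(582.0), np.float64(-187.0), np.float64(-0.0)), (236, np.float64(586.0), np.float64(-187.0), np.float64(-1.0)), (244, np.float64(592.0), np.float64(-185.0), np.float64(10.0)), (250, np.float64(596.0), np.float64(-185.0), np.float64(10.0)), (256, np.float64(599.0), np.float64(-184.0), np.float64(12.0)), (262, np.float64(603.0), np.float64(-185.0), np.float64(10.0)), (275, np.float64(610.0), np.float64(-187.0), np.float64(1.0)), (290, np.float64(619.0), np.float64(-184.0), np.float64(11.0)), (300, np.float64(624.0), np.float64(-184.0), np.float64(11.0)), (306, np.float64(628.0), np.float64(-184.0), np.float64(12.0)), (312, np.float64(632.0), np.float64(-187.0), np.float64(-0.0)), (320, np.float64(637.0), np.float64(-187.0), np.float64(-1.0))]
245 [(215, np.float64(573.0), np.float64(-215.0), np.float64(0.0)), (228, np.float64(581.0), np.float64(-216.0), np.float64(-1.0)), (236, np.float6
[... 3471 characters left out ...]
t64(600.0), np.float64(-211.0), np.float64(70.0)), (256, np.float64(599.0), np.float64(-240.0), np.float64(11.0)), (262, np.float64(602.0), np.float64(-240.0), np.float64(12.0)), (275, np.float64(610.0), np.float64(-240.0), np.float64(12.0)), (290, np.float64(619.0), np.float64(-240.0), np.float64(13.0)), (300, np.float64(621.0), np.float64(-214.0), np.float64(65.0)), (306, np.float64(623.0), np.float64(-207.0), np.float64(78.0)), (312, np.float64(625.0), np.float64(-208.0), np.float64(76.0)), (320, np.float64(628.0), np.float64(-208.0), np.float64(77.0))]
time: 5.6
tool_pos: [0.6104, -0.2172, 0.027]
ee_rot: [3.142, -0.0, 1.576]
wrist_force: [-0.4, -0.2, -0.3]
width: 0.0021
finger_force: 0.0
```

The fingers closed above the part. Depth shows their visible ends at about z = 25 mm, although the stated tip reach would put them at 2 mm. I'll open, lower a little with an eye on the force, and measure the tip height from depth.

```bash
python3 -m handwheel '[[[0,0,0],[0,0,0],0],[[0,0,0],[0,0,0],0],[[0,0,0],[0,0,0],0],[[0,0,0],[0,0,0],0],[[0,0,0],[0,0,0],0]]' >/dev/null
python3 -m handwheel '[[[0,0,0],[0,0,0],0],[[0,0,0],[0,0,0],0],[[0,0,0],[0,0,0],0.3],[[0,0,0],[0,0,0],0.3]]'
python3 - <<'E'
from look import *
K,T=cam("wrist"); im,d=robot.snapshot("wrist"); w=cloud(d,K,T); o=robot.get_obs(); p=o["tool_pos"]
m=(abs(w[...,1]-p[1])<.012)&(abs(abs(w[...,0]-p[0])-o["width"]/2-.006)<.012)&(w[...,2]>.005)&(w[...,2]<.1)
P=w[m]; print(o["width"],p,len(P)); 
for s in(-1,1):
    Q=P[(P[:,0]-p[0])*s>0]; Q=Q[Q[:,2].argsort()]; print((Q[[0,5,20,50,100]]*1000).round(1).tolist())
cv2.imwrite("pics/g2.png",im[:,:,::-1])
E
```

```text
time: 6.5
tool_pos: [0.6103, -0.2172, 0.027]
ee_rot: [3.142, 0.0, 1.576]
wrist_force: [0.9, -0.2, -0.1]
width: 0.0655
finger_force: 0.0
0.06552552957680773 [ 0.61034824 -0.21721047  0.02697748] 6755
[[576.8, -210.0, 22.7], [577.8, -221.2, 24.3], [577.8, -211.4, 25.4], [577.6, -209.5, 27.2], [570.2, -208.0, 30.1]]
[[643.3, -220.6, 23.6], [643.2, -209.7, 24.3], [644.6, -208.2, 25.3], [644.8, -208.1, 27.2], [643.3, -218.2, 29.6]]
```

View pics/g2.png

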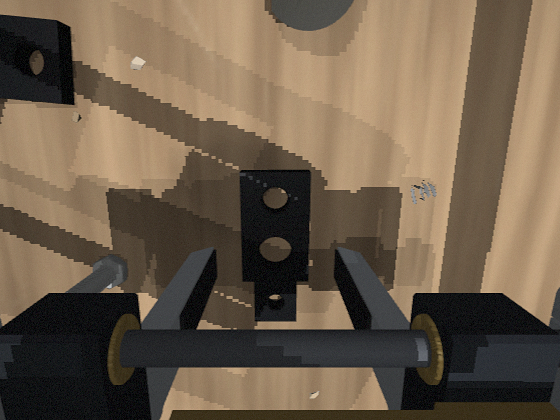

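The view confirms it: the fingertips end about 3.5 mm ahead of the reported TCP, at z of about 23.5 mm, and the spacer at (275,245) is undisturbed between them. I'll lower by about 20 mm, watching the force.

```bash
python3 -m handwheel '[[[0,0,0],[0,0,-0.15],0.3],[[0,0,0],[0,0,-0.15],0.3],[[0,0,0],[0,0,0],0.3]]'
python3 -m handwheel '[[[0,0,0],[0,0,-0.08],0.3],[[0,0,0],[0,0,0],0.3]]'
```

```text
time: 6.85
tool_pos: [0.609, -0.2166, 0.0097]
ee_rot: [-3.138, -0.002, 1.576]
wrist_force: [-0.2, -0.3, -1.0]
width: 0.066
finger_force: 0.0
time: 7.05
tool_pos: [0.61, -0.217, 0.0072]
ee_rot: [-3.141, -0.001, 1.576]
wrist_force: [-0.5, 0.5, -0.7]
width: 0.0658
finger_force: 0.0
```

```bash
python3 -m handwheel '[[[0,0,0],[0,0,-0.02],1],[[0,0,0],[0,0,0],1],[[0,0,0],[0,0,0],1],[[0,0,0],[0,0,0],1],[[0,0,0],[0,0,0],1]]'
```

```text
time: 7.55
tool_pos: [0.6105, -0.2173, 0.0072]
ee_rot: [3.141, 0.0, 1.576]
wrist_force: [0.1, -0.0, 0.5]
width: 0.0397
finger_force: 30.0
```

```bash
python3 -m handwheel '[[[0,0,0],[0,0,0.5],1],[[0,0,0],[0,0,0.9],1],[[0,0,0],[0,0,0.9],1],[[0,0,0],[0,0,0.9],1],[[0,0,0],[0,0,0.6],1]]'
python3 -m handwheel '[[[0,0,0.08],[-0.218,0.593,0],1],[[0,0,0.08],[-0.218,0.593,0],1],[[0,0,0.08],[-0.218,0.593,0],1],[[0,0,0.08],[-0.218,0.593,0],1],[[0,0,0.08],[-0.218,0.593,0],1]]' >/dev/null
python3 -m handwheel '[[[0,0,0.08],[-0.218,0.593,0],1],[[0,0,0.08],[-0.218,0.593,0],1],[[0,0,0.08],[-0.218,0.593,0],1],[[0,0,0.08],[-0.218,0.593,0],1],[[0,0,0.08],[-0.218,0.593,0],1]]' >/dev/null
python3 -m handwheel '[[[0,0,0],[0,0,0],1],[[0,0,0],[0,0,0],1]]'
```

```text
time: 8.05
tool_pos: [0.6111, -0.2175, 0.2013]
ee_rot: [3.137, 0.002, 1.576]
wrist_force: [-0.2, -0.2, -0.2]
width: 0.0398
finger_force: 30.0
time: 9.25
tool_pos: [0.5012, 0.0795, 0.197]
ee_rot: [-3.141, 0.0, 2.833]
wrist_force: [0.3, -1.0, -1.1]
width: 0.0396
finger_force: 30.0
```

```bash
cat >> look.py <<'E'
def inhand(name,th,thick,zt):
    "part in the hand: extents along tool -x axis (part x) and edge-fit, relative to TCP"
    K,T=cam("wrist"); o=robot.get_obs(); im,d=robot.snapshot("wrist"); cv2.imwrite(f"pics/{name}.png",im[:,:,::-1]); np.savez(f"{name}.npz",im=im,d=d,K=K,T=T)
    w=cloud(d,K,T); a=o["ee_rot"][2]+np.pi; p=o["tool_pos"]; ex=np.array([np.cos(a),np.sin(a)]); ey=np.array([-ex[1],ex[0]])
    q=w[...,:2]-p[:2]; s=q@ex; t=q@ey; z=w[...,2]-p[2]
    m=(abs(t)<.025)&(abs(s)<.07)&(abs(z-zt)<.012); print("time",o["time"],"tcp",p.round(4),"part yaw by tool",np.degrees(a)%360-360)
    body=m&(s<-.012)&(s>-.055); tong=m&(s>.025)&(abs(t)<.016)
    for nm,k in(("body",body),("tongue",tong)):
        S,Tt,Z=s[k]*1e3,t[k]*1e3,z[k]*1e3; zz=np.median(Z); g=abs(Z-zz)<2.5
        print(nm,g.sum(),"z",zz.round(1),"s",np.percentile(S[g],[.5,99.5]).round(1),"t",np.percentile(Tt[g],[.5,99.5]).round(1))
    k=body&(abs(z*1e3-np.median(z[body]*1e3))<2.5); P=np.c_[s[k],t[k]]; print("rect body s,t",rect(P))
    return s,t,z
E
python3 - <<'E'
from look import *
inhand("h1",0,12,.005)
E
```

```text
time 9.25 tcp [0.5012 0.0795 0.197 ] part yaw by tool -17.682566258891086
body 4889 z 4.1 s [-49.2 -12.2] t [-20.   19.7]
tongue 718 z 4.0 s [25.1 37.4] t [-12.8  12.5]
rect body s,t (array([-30.6,  -0.2]), array([37.2, 40.1]), -89.9)
```

The part mid sits 1.2 mm behind the TCP along part x and its underside is 7.9 mm below the TCP. I'll correct for that and descend to just above the studs.

```bash
python3 -m handwheel '[[[0,0,0],[0.03,-0.014,-0.8],1],[[0,0,0],[0,0,-0.8],1],[[0,0,0],[0,0,-0.35],1],[[0,0,0],[0,0,0],1],[[0,0,0],[0,0,0],1]]'
python3 - <<'E'
from look import *
s,t,z=inhand("h2",0,12,.005)
f=np.load("h2.npz"); w=cloud(f["d"],f["K"],f["T"])
for nm,c in(("thin",(.5319,.0696)),("thick",(.4712,.0887))):
    k=(np.hypot(w[...,0]-c[0],w[...,1]-c[1])<.012)&(w[...,2]>.06)&(w[...,2]<.084); print(nm,k.sum(),np.median(w[k],0) if k.any() else "")
E
```

```text
time: 9.8
tool_pos: [0.5034, 0.0777, 0.0999]
ee_rot: [-3.142, 0.0, 2.831]
wrist_force: [0.6, -1.0, -0.8]
width: 0.0395
finger_force: 30.0
time 9.8 tcp [0.5034 0.0777 0.0999] part yaw by tool -17.808629913744312
body 4896 z 4.2 s [-49.1 -12.2] t [-20.   19.7]
tongue 725 z 4.0 s [25.1 37.6] t [-12.8  12.5]
rect body s,t (array([-30.6,  -0.2]), array([40.1, 37.3]), 90.0)
thin 0 
thick 161 [0.47235678 0.08821121 0.07909868]
```

View pics/h2.png

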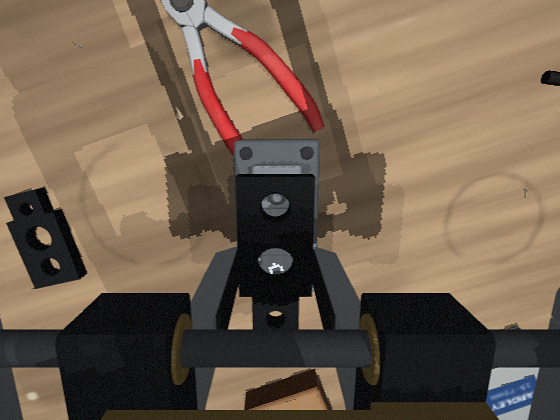

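The thick stud shows through the large hole at (275,203). I'll make a tiny correction and lower.

```bash
python3 -m handwheel '[[[0,0,0],[-0.014,0.022,0],1],[[0,0,0],[0,0,-0.15],1],[[0,0,0],[0,0,-0.15],1],[[0,0,0],[0,0,0],1]]'
python3 -m handwheel '[[[0,0,0],[0,0,-0.1],1],[[0,0,0],[0,0,-0.1],1],[[0,0,0],[0,0,0],1]]'
```

```text
time: 10.25
tool_pos: [0.5011, 0.0797, 0.0831]
ee_rot: [-3.141, -0.002, 2.833]
wrist_force: [0.9, 0.0, -1.1]
width: 0.0397
finger_force: 30.0
time: 10.55
tool_pos: [0.5018, 0.0796, 0.0735]
ee_rot: [-3.141, -0.001, 2.833]
wrist_force: [0.7, -0.4, -0.1]
width: 0.0394
finger_force: 30.0
```

```bash
python3 -m handwheel '[[[0,0,0],[0,0,-0.12],1],[[0,0,0],[0,0,-0.12],1],[[0,0,0],[0,0,0],1]]'
python3 -m handwheel '[[[0,0,0],[0,0,-0.1],1],[[0,0,0],[0,0,-0.05],1],[[0,0,0],[0,0,0],1]]'
```

```text
time: 10.85
tool_pos: [0.5017, 0.0796, 0.0614]
ee_rot: [-3.141, -0.001, 2.833]
wrist_force: [1.2, -0.2, -2.0]
width: 0.0393
finger_force: 30.0
time: 11.15
tool_pos: [0.5018, 0.0796, 0.0545]
ee_rot: [-3.141, -0.001, 2.833]
wrist_force: [-0.5, -0.3, -1.1]
width: 0.0392
finger_force: 30.0
```

```bash
python3 -m handwheel '[[[0,0,0],[0,0,-0.03],1],[[0,0,0],[0,0,0],1]]'
python3 -m handwheel '[[[0,0,0],[0,0,0],0.4],[[0,0,0],[0,0,0],0.4],[[0,0,0],[0,0,0],0.3],[[0,0,0],[0,0,0.3],0.3],[[0,0,0],[0,0,0.8],0.1]]'
python3 -m handwheel '[[[0,0,0],[0,0,0.9],0],[[0,0,0],[0,0,0.9],0],[[0,0,0],[0,0,0.6],0],[[0,0,0],[0,0,0],0],[[0,0,0],[0,0,0],0]]'
python3 - <<'E'
from look import *
im,d,K,T,r=look("fl2",0.057,(.50,.078)); w=cloud(d,K,T); x,y,z=w[...,0],w[...,1],w[...,2]
m=(abs(x-.5)<.07)&(abs(y-.078)<.05)&(z>.05)&(z<.064); P=w[m]; print(m.sum(),rect(P[:,:2]),np.median(P,0))
A=np.c_[P[:,:2]-P[:,:2].mean(0),np.ones(len(P))]; c=np.linalg.lstsq(A,P[:,2],rcond=None)[0]; print("tilt",c)
for n,q in(("thin",(.5319,.0696)),("thick",(.4712,.0887))):
    k=(np.hypot(x-q[0],y-q[1])<.012)&(z>.07)&(z<.085); print(n,k.sum(),rect(w[k][:,:2]))
E
```

```text
time: 11.35
tool_pos: [0.502, 0.0797, 0.0534]
ee_rot: [3.142, -0.0, 2.833]
wrist_force: [0.4, -0.3, 0.0]
width: 0.0392
finger_force: 30.0
time: 11.85
tool_pos: [0.499, 0.0795, 0.1049]
ee_rot: [-3.138, -0.009, 2.833]
wrist_force: [0.4, 0.2, 0.0]
width: 0.0707
finger_force: 0.0
time: 12.35
tool_pos: [0.5024, 0.0797, 0.2289]
ee_rot: [3.141, 0.001, 2.833]
wrist_force: [-0.0, 1.4, -1.1]
width: 0.094
finger_force: 0.0
2603 (array([499.2,  80.6]), array([39.7, 92.8]), -18.1) [0.49066182 0.08075649 0.05643322]
tilt [0.0023505  0.00102652 0.0563537 ]
thin 44 (array([531.7,  70. ]), array([6.1, 5.6]), 72.1)
thick 119 (array([471.3,  88.8]), array([10.6, 10.7]), -17.5)
```

The spacer is seated flat: top at about 57 mm, about 1 mm off centre. Now the shield.

```bash
python3 -m handwheel '[[[0,0,-0.088],[-0.05,-0.677,0],0],[[0,0,-0.088],[-0.05,-0.677,0],0],[[0,0,-0.088],[-0.05,-0.677,0],0],[[0,0,-0.088],[-0.05,-0.677,0],0],[[0,0,-0.088],[-0.05,-0.677,0],0]]' >/dev/null
python3 -m handwheel '[[[0,0,-0.088],[-0.05,-0.677,0],0],[[0,0,-0.088],[-0.05,-0.677,0],0],[[0,0,-0.088],[-0.05,-0.677,0],0],[[0,0,-0.088],[-0.05,-0.677,0],0],[[0,0,-0.088],[-0.05,-0.677,0],0]]' >/dev/null
python3 -m handwheel '[[[0,0,-0.088],[-0.05,-0.677,0],0],[[0,0,-0.088],[-0.05,-0.677,0],0],[[0,0,-0.088],[-0.05,-0.677,0],0],[[0,0,0],[0,0,0],0],[[0,0,0],[0,0,0],0]]'
python3 - <<'E'
from look import *
o=robot.get_obs();print(o["time"],o["tool_pos"],o["ee_rot"])
im,d,K,T,r=look("sh1",0.006,(.465,-.36),0.16)
w=cloud(d,K,T); x,y,z=w[...,0],w[...,1],w[...,2]
near=(abs(x-.465)<.08)&(abs(y+.36)<.08)
b=np.nanmedian(z[near&(abs(z)<.003)]); print("bench",b)
m=near&(z>b+.0035)&(z<b+.012)
n,l,s,c=cv2.connectedComponentsWithStats(m.astype(np.uint8))
for i in range(1,n):
    if s[i,4]>100: P=w[l==i]; print(s[i,4],rect(P[:,:2]),np.median(P,0).round(4))
E
```

```text
time: 13.9
tool_pos: [0.4687, -0.36, 0.2256]
ee_rot: [-3.136, -0.002, 1.036]
wrist_force: [-0.0, 0.5, -0.7]
width: 0.0942
finger_force: 0.0
13.9 [ 0.46874978 -0.36001607  0.22556365] [-3.13648017e+00 -1.73702902e-03  1.03566757e+00]
bench -0.0005215308419976583
2049 (array([ 459.4, -348.1]), array([92.3, 39.7]), 59.5) [ 0.4627 -0.3409  0.0055]
```

View pics/sh1.png

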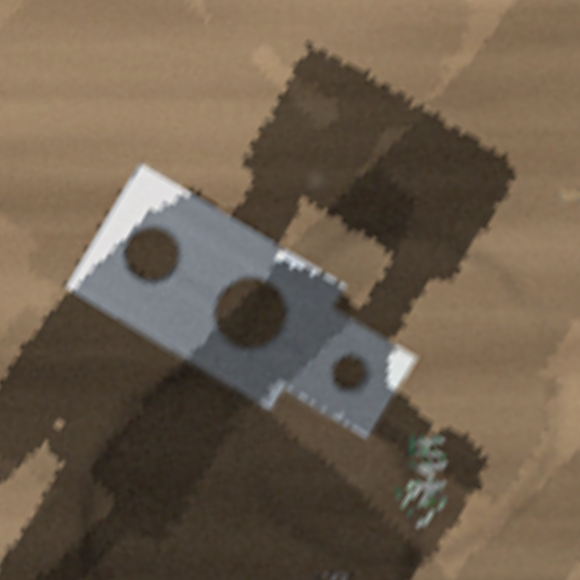

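The shield has its large hole at (152,254), its port at (251,312) and its small hole at (350,371). The measured mid of (0.4586, -0.3494) agrees with the port.

```bash
python3 -m handwheel '[[[0,0,0],[-0.1,0.1,-0.8],0],[[0,0,0],[-0.1,0.11,-0.9],0],[[0,0,0],[0,0,-0.9],0.3],[[0,0,0],[0,0,-0.9],0.3],[[0,0,0],[0,0,-0.4],0.3]]' >/dev/null
python3 -m handwheel '[[[0,0,0],[0,0,-0.25],0.3],[[0,0,0],[0,0,0],0.3],[[0,0,0],[0,0,0],0.3]]'
```

```text
time: 14.75
tool_pos: [0.4606, -0.3499, 0.0224]
ee_rot: [3.139, 0.0, 1.037]
wrist_force: [0.3, 0.8, -0.2]
width: 0.066
finger_force: 0.0
```

```bash
python3 -m handwheel '[[[0,0,0],[-0.03,0.01,-0.12],0.3],[[0,0,0],[0,0,-0.12],0.3],[[0,0,0],[0,0,0],0.3],[[0,0,0],[0,0,0],0.3]]'; python3 - <<'E'
from look import *
K,T=cam("wrist"); im,d=robot.snapshot("wrist"); w=cloud(d,K,T); o=robot.get_obs(); p=o["tool_pos"]; a=o["ee_rot"][2]
ex=np.array([np.cos(a+np.pi),np.sin(a+np.pi)]);ey=np.array([-ex[1],ex[0]]); q=w[...,:2]-p[:2]; s=q@ex;t=q@ey;z=w[...,2]
for g in(-1,1):
    m=(abs(s)<.012)&(abs(t*g-o["width"]/2-.006)<.012)&(z>.003)&(z<.05); Z=np.sort(z[m]); print(m.sum(),(Z[[0,5,20,50]]*1e3).round(1))
m=(abs(t)<.022)&(abs(s)<.06)&(abs(z-.006)<.0025); print("plate s",np.percentile(s[m],[.5,99.5])*1e3,"t",np.percentile(t[m],[.5,99.5])*1e3)
E
```

```text
time: 15.15
tool_pos: [0.4581, -0.3495, 0.0091]
ee_rot: [3.141, 0.0, 1.036]
wrist_force: [0.0, -0.6, 1.0]
width: 0.0657
finger_force: 0.0
1421 [4.8 5.9 7.6 9.2]
1419 [4.9 6.5 7.6 9.3]
plate s [-48.00169085  41.94109989] t [-19.31642013  20.31478325]
```

```bash
python3 -m handwheel '[[[0,0,0],[0,0,-0.07],0.3],[[0,0,0],[0,0,0],0.3]]'
python3 -m handwheel '[[[0,0,0],[0,0,0],1],[[0,0,0],[0,0,0],1],[[0,0,0],[0,0,0],1],[[0,0,0],[0,0,0],1],[[0,0,0],[0,0,0],1]]'
```

```text
time: 15.4
tool_pos: [0.4579, -0.3493, 0.0051]
ee_rot: [-3.141, -0.0, 1.036]
wrist_force: [0.1, -1.0, -0.2]
width: 0.0658
finger_force: 0.0
time: 15.9
tool_pos: [0.4582, -0.3495, 0.0056]
ee_rot: [3.141, 0.0, 1.036]
wrist_force: [0.1, 0.1, 0.7]
width: 0.039
finger_force: 30.0
```

```bash
python3 -m handwheel '[[[0,0,0],[0,0,0.4],1],[[0,0,0],[0,0,0.9],1],[[0,0,0],[0,0,0.9],1],[[0,0,0],[0,0,0.9],1],[[0,0,0],[0,0,0.6],1]]'
python3 -m handwheel '[[[0,0,0.088],[0.067,0.66,0],1],[[0,0,0.088],[0.067,0.66,0],1],[[0,0,0.088],[0.067,0.66,0],1],[[0,0,0.088],[0.067,0.66,0],1],[[0,0,0.088],[0.067,0.66,0],1]]' >/dev/null
python3 -m handwheel '[[[0,0,0.088],[0.067,0.66,0],1],[[0,0,0.088],[0.067,0.66,0],1],[[0,0,0.088],[0.067,0.66,0],1],[[0,0,0.088],[0.067,0.66,0],1],[[0,0,0.088],[0.067,0.66,0],1]]' >/dev/null
python3 -m handwheel '[[[0,0,0.088],[0.067,0.66,0],1],[[0,0,0.088],[0.067,0.66,0],1],[[0,0,0.088],[0.067,0.66,0],1],[[0,0,0],[0,0,0],1],[[0,0,0],[0,0,0],1]]'
python3 -m handwheel '[[[0,0,0],[0,0,-0.9],1],[[0,0,0],[0,0,-0.9],1],[[0,0,0],[0,0,0],1],[[0,0,0],[0,0,0],1]]'
python3 - <<'E'
from look import *
inhand("h3",0,6,.0005)
f=np.load("h3.npz"); w=cloud(f["d"],f["K"],f["T"])
k=(np.hypot(w[...,0]-.4712,w[...,1]-.0887)<.012)&(w[...,2]>.06)&(w[...,2]<.084); print("thick",k.sum(),np.median(w[k],0),rect(w[k][:,:2]))
E
```

```text
time: 16.4
tool_pos: [0.4589, -0.35, 0.1946]
ee_rot: [3.137, 0.001, 1.036]
wrist_force: [-0.3, -0.8, 0.1]
width: 0.0393
finger_force: 30.0
time: 17.9
tool_pos: [0.5015, 0.0799, 0.1903]
ee_rot: [-3.141, -0.0, 2.833]
wrist_force: [-0.1, -0.0, -0.9]
width: 0.0394
finger_force: 30.0
time: 18.3
tool_pos: [0.5013, 0.0786, 0.1004]
ee_rot: [-3.141, -0.002, 2.831]
wrist_force: [0.2, 0.2, 0.4]
width: 0.0392
finger_force: 30.0
time 18.3 tcp [0.5013 0.0786 0.1004] part yaw by tool -17.822814631591882
body 4505 z -0.1 s [-48.2 -12.2] t [-19.7  19.9]
tongue 889 z -0.3 s [25.1 40.4] t [-13.1  12.6]
rect body s,t (array([-30.2,   0. ]), array([40.1, 36.4]), 89.8)
thick 229 [0.47135721 0.0885327  0.07816259] (array([471.8,  88.4]), array([10.4, 10. ]), 26.0)
```

View pics/h3.png

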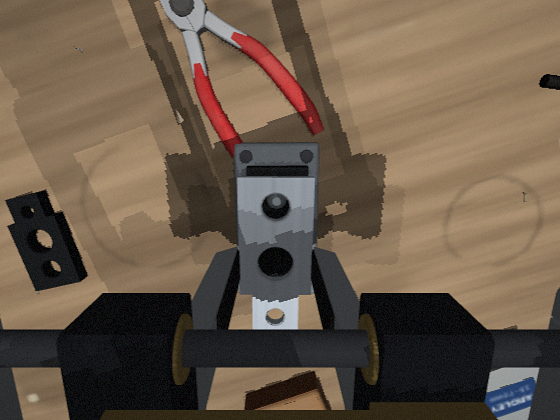

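The thick stud is centred in the shield's large hole at (275,205), so no correction is needed. Lowering.

```bash
python3 -m handwheel '[[[0,0,0],[0,0,-0.14],1],[[0,0,0],[0,0,-0.14],1],[[0,0,0],[0,0,0],1],[[0,0,0],[0,0,0],1]]'
python3 -m handwheel '[[[0,0,0],[0,0,-0.1],1],[[0,0,0],[0,0,-0.1],1],[[0,0,0],[0,0,0],1],[[0,0,0],[0,0,0],1]]'
```

```text
time: 18.75
tool_pos: [0.5019, 0.0797, 0.0869]
ee_rot: [3.141, 0.0, 2.833]
wrist_force: [-0.1, 0.2, -0.4]
width: 0.0392
finger_force: 30.0
time: 19.15
tool_pos: [0.5014, 0.0796, 0.0761]
ee_rot: [-3.141, -0.001, 2.833]
wrist_force: [0.5, -0.2, 0.0]
width: 0.0388
finger_force: 30.0
```

```bash
python3 -m handwheel '[[[0,0,0],[0,0,-0.1],1],[[0,0,0],[0,0,-0.1],1],[[0,0,0],[0,0,0],1],[[0,0,0],[0,0,0],1]]'
python3 -m handwheel '[[[0,0,0],[0,0,-0.04],1],[[0,0,0],[0,0,0],1],[[0,0,0],[0,0,0],1]]'
```

```text
time: 19.55
tool_pos: [0.5015, 0.0796, 0.0662]
ee_rot: [-3.141, -0.001, 2.833]
wrist_force: [-0.1, 0.2, 0.2]
width: 0.039
finger_force: 30.0
time: 19.85
tool_pos: [0.5017, 0.0796, 0.0646]
ee_rot: [3.141, 0.0, 2.833]
wrist_force: [-0.0, -0.7, -0.4]
width: 0.0391
finger_force: 30.0
```

```bash
python3 -m handwheel '[[[0,0,0],[0,0,-0.02],1],[[0,0,0],[0,0,0],1]]'
python3 -m handwheel '[[[0,0,0],[0,0,0],0.4],[[0,0,0],[0,0,0],0.4],[[0,0,0],[0,0,0],0.3],[[0,0,0],[0,0,0.3],0.3],[[0,0,0],[0,0,0.8],0.1]]' >/dev/null
python3 -m handwheel '[[[0,0,0],[0,0,0.9],0],[[0,0,0],[0,0,0.9],0],[[0,0,0],[0,0,0.4],0],[[0,0,0],[0,0,0],0],[[0,0,0],[0,0,0],0]]'
python3 - <<'E'
from look import *
im,d,K,T,r=look("fl3",0.063,(.50,.078)); w=cloud(d,K,T); x,y,z=w[...,0],w[...,1],w[...,2]
m=(abs(x-.5)<.07)&(abs(y-.078)<.05)&(z>.059)&(z<.069); P=w[m]; print(m.sum(),rect(P[:,:2]),np.median(P,0))
A=np.c_[P[:,:2]-P[:,:2].mean(0),np.ones(len(P))]; print("tilt",np.linalg.lstsq(A,P[:,2],rcond=None)[0])
for n,q in(("thin",(.5319,.0696)),("thick",(.4712,.0887))):
    k=(np.hypot(x-q[0],y-q[1])<.012)&(z>.072)&(z<.085); print(n,k.sum(),rect(w[k][:,:2]))
E
```

```text
time: 20.05
tool_pos: [0.5017, 0.0796, 0.0635]
ee_rot: [3.142, -0.0, 2.833]
wrist_force: [0.6, -0.1, -0.5]
width: 0.0394
finger_force: 30.0
time: 21.05
tool_pos: [0.5015, 0.0796, 0.2278]
ee_rot: [-3.142, -0.0, 2.833]
wrist_force: [-0.1, 0.1, -1.3]
width: 0.0939
finger_force: 0.0
2716 (array([500.1,  80.3]), array([40.1, 92.2]), -18.0) [0.49178616 0.08024896 0.06240974]
tilt [-0.00047189  0.0028898   0.06242869]
thin 38 (array([531.7,  69.8]), array([6.2, 5.2]), 63.5)
thick 119 (array([471.4,  89.1]), array([10.9, 11.5]), -60.9)
```

View pics/fl3.png

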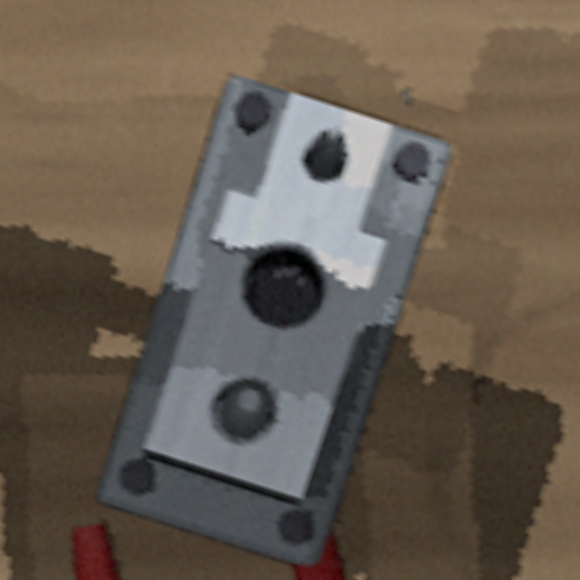

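The shield lies flat with both studs through it: thin at (325,155), thick at (245,408), and the top at about 63 mm. The robot is clear.

```bash
python3 -c "
from bench import robot
print(robot.close_job())"
```

```text
the job is handed in; nothing more can be done
None
```

The job is handed in at about 21 s: in the last camera check the spacer and then the heat shield lay flat on both studs, each about 1 mm off centre, and no bystander was moved as far as I saw; no verdict came back.

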